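# Load the condenser carrier and lift it off its latched ball dock

## Robot

A 7-joint arm with a two-finger parallel gripper is mounted at the origin on the work surface. World frame = base frame: x ahead of the robot, y to its left, z up, the work surface at z = 0. Lengths are in m, angles in rad, forces in N, time in s.
With the tool pointing down it reaches from about 0.425 to 0.925 m from the base axis. Payload 6.8 kg.
Tool frame: the origin (TCP) lies on the centre line of the jaws, within the pads' length; the fingertips stand 25 mm ahead of it and the grasp point (between the pads) lies 6 mm ahead of it; z points along the fingers, y is the line along which they close (so a half turn about z gives the same grasp; the last joint's range is limited). The gripper opens to 85 mm and grips with 20 to 120 N. Pads are 22 mm wide; open, the fingers measure 114 mm over their backs; the gripper's body (76 mm by 85 mm) begins 54 mm behind the grasp point. The pads swing forward as they close: fully open they stand 13 mm farther back than shut.
Start: joints at [1.118, 0.477, 0.022, 1.555, -0.011, 1.109, -0.083], TCP at [0.228, -0.635, 0.23] pointing down, gripper open.
Joint ranges: [-2.96, 2.96], [-0.34, 2.1], [-1.41, 1.46], [0.24, 2.44], [-1.37, 4.51], [0.17, 1.92], [-2.96, 2.96]. Speed limits (rad/s): [2.39, 2.39, 3.14, 3.14, 3.14, 3.14, 3.14].

## Interface

Orientations are given as a rotation vector (axis times angle).
In Python, from bench import status, imaging, workorder gives the robot as it stands.
- The arm moves only by the tool send_rows, never from a script. Its argument "steps" is a list of rows, each an object of numbers: "dx", "dy", "dz": the shift along the tool's x, y, z in cm; "yaw": the turn about the tool's z in degrees; "gripper": the opening, from 0 (shut) to 1 (fully open). A call has 1 to 5 rows; each row is the pose to reach, as a shift and turn from the pose commanded when the call began, along the tool's axes at that moment; what a row does not reach only later rows make up. A row lasts 1/8 s, in which the tool goes at most 62.5 mm and 10.7 degrees, less where a joint would pass 70% of its speed; a pose out of reach is approached as far as the arm can. A call with a gripper value outside its range is refused whole. The fingers move at their own pace and stop on an object; "force" is the grip in N (left out, the last holds). Time passes only in rows, so rows that repeat a pose let the fingers close. It gives the time, the measured TCP pose, the force, the opening and the grip force at its end, in the units of the state.
- status.get_obs(): the state, without advancing time (a new reading comes with each control period).
- imaging.grab_frame(name): name is "side" or "top" or "wrist"; returns a dict with "color" (420x560x3 uint8, red, green, blue), "depth" (420x560 float32, m along the optical axis (not along the pixel's ray), 0 where there is no reading), "K" (3x3 intrinsics, pixels), "k1" (the pictures are not rectified: a ray, as slopes to the right and down, at radius r is drawn at 1 + k1 r^2 times it, then the intrinsics apply), "R" (3x3) and "t" (3): a world point X has camera coordinates R X + t. Camera axes: x right, y down, z forward; pixel columns grow to the right and rows downward; lengths in m; the calibration is good to about 2 mm. A picture is of the moment at which its call begins.
- workorder.hand_in(): hands the job in; it is judged then, once.
The state is a dict: "clock": time; "joints": joint angles; "qvel": joint speeds; "tau": joint torques, N m; "tcp_pos": TCP position; "orientation": TCP orientation; "contact_force": force on the tool from outside, world axes, zero at the start; "moment": the same for the moment, N m; "grip_width": finger opening in m; "gripper_force": force on a finger pad.
Only numpy, scipy, OpenCV 4.12 (cv2) and the standard library are available. Lean on these libraries where they do the work, as an engineer would, in place of code of your own. Each camera call takes 0.05 s, during which the arm holds its last target. There are 200 camera calls.

## Task

Stack the optics squarely in the carrier's pocket, first the tall lens cell, then the spacer ring, then the thin solid diffuser disc on top. Then squeeze the carrier's spring trigger flush into its grey handle to draw the latch, lift the loaded carrier straight off the ball of its dock with the stack still in it, and finish holding it level and still in the gripper, about 10 cm above where it sat, without letting go. Do not disturb the bottle, the slide box or the cup standing around.

Things in the scene. Friction and masses are not known exactly. Their poses are not given: they have to be found in the camera images.
- dock: Fixed dark steel dock, base 180 x 92 x 12 mm. Origin: underside, on the axis of its ball stud; z up; +x points to the rest block under the carrier's pocket (at x 78 mm, top 49 mm above the bench, cheeks to 55 mm). Ball 22 mm across, centre 50 mm up, flat shoulder under it, 10 mm neck. Position and yaw (within 0.4 rad of the world's) vary.
- carrier: Loose aluminium carrier, 0.55 kg (varies), 193 mm long, sitting on the dock: its socket covers the ball (1.5 mm side play; clear after 20 mm of lift), its pocket end lies on the rest block. Origin: the ball's centre, 50 mm above the bench; z up, +x towards the pocket, steel tail bar to -x. A spring latch under the ball's shoulder stops any lift until drawn.
- pocket (a point): Centre of the pocket's floor, 78 mm in +x of the carrier's origin, 55 mm above the bench; axes as the carrier's. Square, 53 x 53 mm inside, walls 4 mm thick, 40 mm high, the top 12 mm flared out 4 mm as a lead-in. The walls facing +-x are full; those facing +-y have a 34 mm wide gap in the middle down to the floor, where fingers closing along y can go down and open again.
- handle (a point): Grip point in the upright grey handle above the ball, 100 mm above the bench, axes as the carrier's. Handle 28 mm (x) by 36 mm (y), 68 to 122 mm above the bench. Fingers centred here and closing along the carrier's y push the trigger flush, then grip the handle. Keep fingertips above 76 mm: the latch's arm comes out there, to 34 mm on the +y side.
- trigger (a point): Middle of the outer face of the steel trigger, which sticks out 9 mm from the -y face of the handle while sprung; 10 mm wide (x), from 84 to 114 mm above the bench. It is narrower than a finger pad, so the pads end up on the handle's face on both sides of it. Part of the latch; axes as the carrier's.
- latch (a joint): Travel of the spring latch with its trigger along the carrier's +y, in m: 0 sprung out (locked), 0.009 trigger flush with the handle (drawn), stop at 0.011. About 2.5 N to start, 6.5 N when flush; it springs back when let go. The ball is free from about 0.0065.
- cell: Lens cell: plain solid grey cylinder, 48 mm diameter, 22 mm tall (the tallest of the three), dark band round its foot, about 80 g. Loose, standing on the bench. Origin: centre of its underside, z up. Goes in first.
- spacer: Spacer: aluminium ring, 48 mm outside, 30 mm hole, 12 mm tall, about 50 g. Loose, lying on the bench. Origin: centre of its underside. Goes second, on the cell (its underside then 22 mm above the pocket floor).
- disc: Diffuser: solid white disc, 48 mm diameter, 10 mm thick, about 40 g. Loose, lying on the bench. Origin: centre of its underside. Goes last, on the spacer (its underside then 34 mm above the pocket floor).
- oil_bottle: Bystander: small amber bottle, 34 mm diameter, 75 mm tall. Origin: centre of its underside.
- slide_box: Bystander: grey slide box, 100 x 80 x 32 mm. Origin: centre of its underside.
- beaker: Bystander: white cup, 64 mm across, 80 mm tall. Origin: centre of its underside.
Mind the look-alikes: they are no part of the job. Leave any yellow look-alike of the disc alone.

How it is judged:
On the way, in this order (a step that is already met when the one before it is completed fails the run):
1. the lens cell stands squarely on the pocket floor, let go (horizontal distance between cell and pocket below 0.0045 m and z of cell in the frame of pocket between -0.0025 and 0.0025 m and angle between the z axis of cell and the z axis of pocket, either way round below 0.08 rad and contact force between the fingers and cell below 0.05 N), for 0.1 s.
2. the spacer ring lies squarely on the cell in the pocket, let go (horizontal distance between each of cell, spacer and pocket below 0.0045 m and z of cell in the frame of pocket between -0.0025 and 0.0025 m and angle between the z axis of each of cell, spacer and the z axis of pocket, either way round below 0.08 rad and z of spacer in the frame of pocket between 0.0195 and 0.0245 m and contact force between the fingers and spacer below 0.05 N), for 0.1 s.
3. the diffuser disc lies squarely on the spacer in the pocket, let go, the carrier still seated on the dock (horizontal distance between each of cell, spacer, disc and pocket below 0.0045 m and z of cell in the frame of pocket between -0.0025 and 0.0025 m and angle between the z axis of each of cell, spacer, disc and the z axis of pocket, either way round below 0.08 rad and z of spacer in the frame of pocket between 0.0195 and 0.0245 m and z of disc in the frame of pocket between 0.0315 and 0.0365 m and contact force between the fingers and disc below 0.05 N and z of carrier in the frame of dock below 0.054 m), for 0.1 s.
4. the latch is drawn by its trigger while the carrier still sits on the ball (value of joint latch above 0.0065 m and z of carrier in the frame of dock below 0.054 m), for 0.1 s.
At the end, for the whole second after the job is handed in: The gripper holds the carrier still and level (within 0.2 rad), raised at least 70 mm above its docked height, touching neither the dock nor any bystander, with cell, spacer and disc still stacked in that order in the pocket, each centred within 5 mm and at its own height within 3 mm (height (world z) of carrier above 0.12 m and angle between carrier's own z axis and vertical below 0.2 rad and linear speed of carrier below 0.03 m/s and contact force between the fingers and carrier above 3 N and contact force between carrier and dock below 0.05 N and contact force between carrier and oil_bottle below 0.05 N and contact force between carrier and slide_box below 0.05 N and contact force between carrier and beaker below 0.05 N and x of cell in the frame of pocket between -0.005 and 0.005 m and y of cell in the frame of pocket between -0.005 and 0.005 m and z of cell in the frame of pocket between -0.003 and 0.003 m and angle between the z axis of each of cell, spacer, disc and the z axis of pocket, either way round below 0.08 rad and x of spacer in the frame of pocket between -0.005 and 0.005 m and y of spacer in the frame of pocket between -0.005 and 0.005 m and z of spacer in the frame of pocket between 0.019 and 0.025 m and x of disc in the frame of pocket between -0.005 and 0.005 m and y of disc in the frame of pocket between -0.005 and 0.005 m and z of disc in the frame of pocket between 0.031 and 0.037 m); the arm keeps its last pose, push and grip.
It fails at once if the oil_bottle is pushed more than 20 mm or tipped (distance of oil_bottle from where it was at the start of the episode above 0.02 m or angle between oil_bottle's own z axis and vertical above 0.3 rad).
It fails at once if the slide_box is pushed more than 20 mm or tipped (distance of slide_box from where it was at the start of the episode above 0.02 m or angle between slide_box's own z axis and vertical above 0.3 rad).
It fails at once if the beaker is pushed more than 20 mm or tipped (distance of beaker from where it was at the start of the episode above 0.02 m or angle between beaker's own z axis and vertical above 0.3 rad).
It also fails if it takes over 72 s, if anything falls off the work surface, if the arm or the gripper's body presses on something with over 40 N, if the wrist force passes 120 N, or if a joint passes its speed limit or range.

## Working session

There is one attempt and no reset: what is moved stays moved. The work goes in short steps, Python scripts to look and compute and a tool call to move; the robot and the scene stay as the last step left them, time stands still between calls to the robot, and variables do not carry over. Pictures are saved under pics/ and viewed, at most 10 in all, crops included, and the job is handed in when it is done.

Besides the shell and the picture viewer there is one more tool, called after "Call:" as name([rows], argument=value, ...), one row to a line, values as JSON. send_rows: Moves the arm, as the interface text tells. Its arguments: {"type":"object","properties":{"steps":{"type":"array"},"force":{"type":"number"}},"required":["steps"]}

```bash
mkdir -p pics; cat > h.py <<'E'
import numpy as np, cv2
from bench import status, imaging
def grab(n):
    f=imaging.grab_frame(n); np.savez(f'pics/{n}.npz',**f); return f
def rays(f,uv):
    uv=np.atleast_2d(np.float64(uv)); K=np.array(f['K']); d=(uv-[K[0,2],K[1,2]])/[K[0,0],K[1,1]]
    s=d.copy()
    for _ in range(20): s=d/(1+float(f['k1'])*(s**2).sum(1,keepdims=True))
    return np.c_[s,np.ones(len(s))]
def at_z(f,uv,z):
    R=np.array(f['R']);t=np.array(f['t']);c=-R.T@t; w=rays(f,uv)@R
    return c+w*((z-c[2])/w[:,2:3])
def cloud(f):
    h,w=f['depth'].shape; v,u=np.mgrid[:h,:w]
    r=rays(f,np.c_[u.ravel(),v.ravel()])*f['depth'].ravel()[:,None]
    return ((r-np.array(f['t']))@np.array(f['R'])).reshape(h,w,3)
E
python3 - <<'E'
from h import *
o=status.get_obs(); print({k:np.round(v,3).tolist() for k,v in o.items()})
a=[]
for n in ['top','side']:
    f=grab(n); print(n,np.round(f['R'],3).tolist(),np.round(-np.array(f['R']).T@f['t'],3),np.array(f['K']).tolist(),f['k1'])
    cv2.imwrite(f'pics/{n}0.png',cv2.resize(f['color'][:,:,::-1],(800,600),interpolation=cv2.INTER_CUBIC))
E
```

```text
{'clock': 0.0, 'joints': [1.118, 0.478, 0.022, 1.556, -0.011, 1.109, -0.083], 'qvel': [0.0, -0.0, 0.0, -0.001, 0.0, 0.001, 0.001], 'tau': [-0.001, -59.647, 1.608, -28.12, 0.012, 0.01, -0.0], 'tcp_pos': [0.228, -0.635, 0.229], 'orientation': [-3.093, -0.539, 0.001], 'contact_force': [0.338, -0.059, 0.826], 'moment': [-0.016, 0.003, 0.016], 'gripper_force': 0.0, 'grip_width': 0.086}
top [[-0.007, -1.0, 0.012], [-0.994, 0.005, -0.107], [0.107, -0.013, -0.994]] [0.459 0.062 1.163] [[456.47022181460426, 0.0, 277.3912265886752], [0.0, 456.47022181460426, 205.40991914424922], [0.0, 0.0, 1.0]] -0.07047235596311202
side [[-0.724, -0.689, -0.014], [-0.386, 0.422, -0.82], [0.571, -0.589, -0.572]] [-0.008  0.712  0.703] [[497.93810596614514, 0.0, 282.2508322655303], [0.0, 497.93810596614514, 208.46753017829252], [0.0, 0.0, 1.0]] -0.12112261976723417
```

View pics/top0.png

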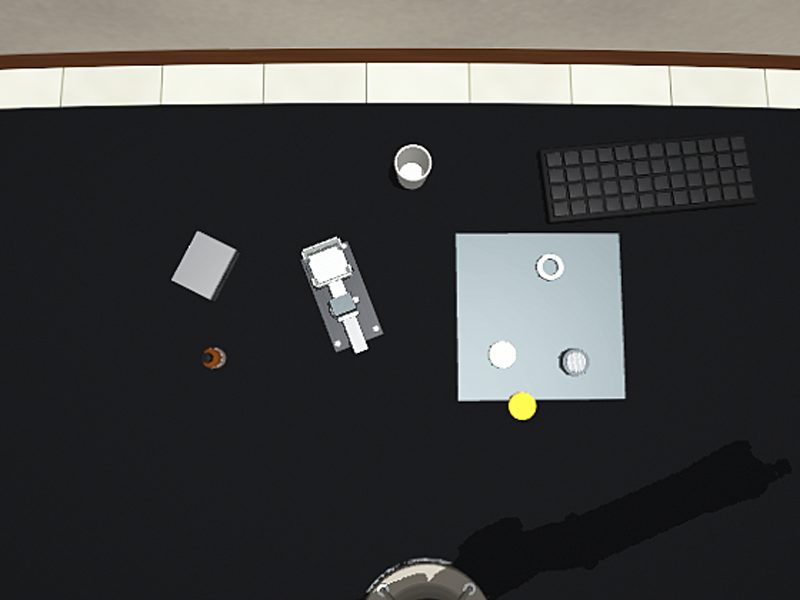

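View pics/side0.png

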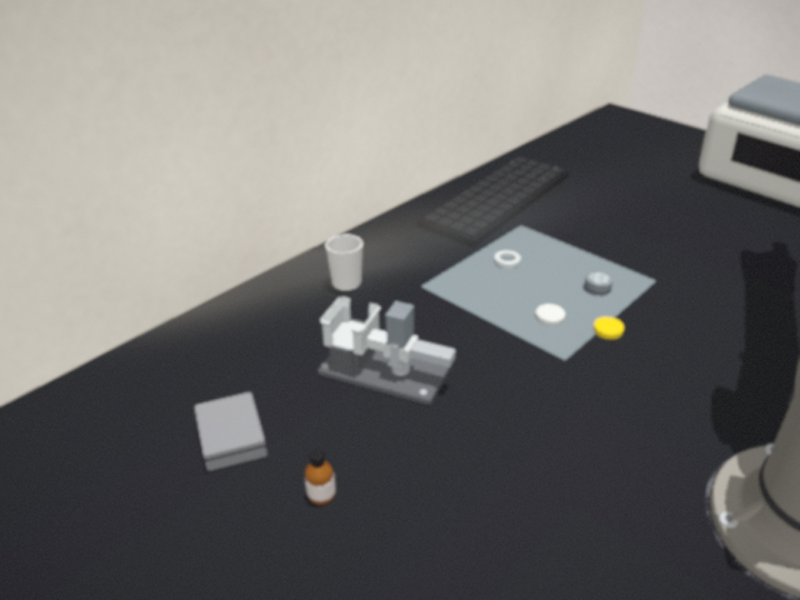

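The top view (800x600) shows these candidates:
- Cell: banded grey cylinder at (574,362).
- Spacer: ring at (549,267).
- Disc: white at (502,354). The yellow look-alike is at (522,406) and stays where it is.
- Carrier: pocket at (328,266), handle at (343,303).
- Bystanders: cup (412,166), slide box (205,266), bottle (213,357).

The side view agrees with this.

View pics/carr.png

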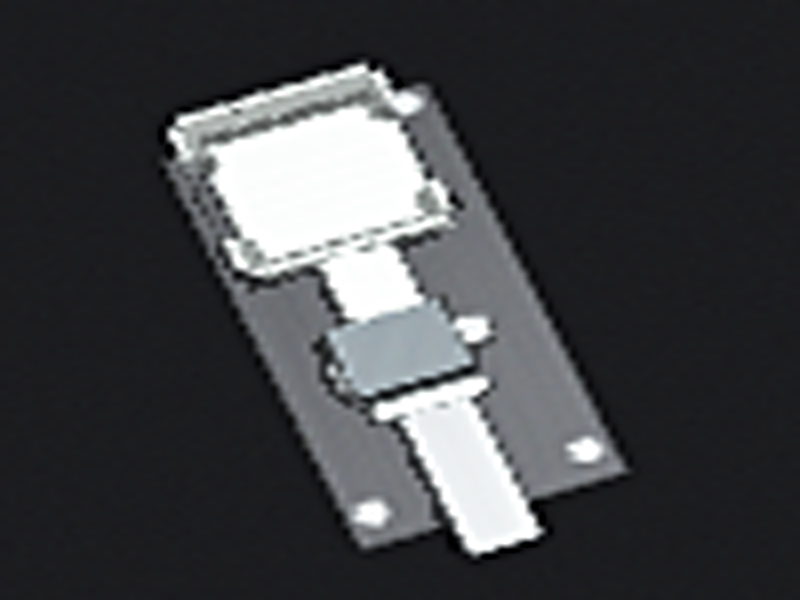

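The top crop confirms the choices: ring at crop (428,138), white disc at (240,400), banded grey cell at (527,422), and the yellow one left alone. The carrier crop shows the pocket at upper left and the handle at (400,350), with the trigger side to the right. Next I'll refine the numbers with invalid depth pixels removed.

```bash
cat >> h.py <<'E'
def tool():
    from scipy.spatial.transform import Rotation as Ro
    o=status.get_obs(); return np.array(o['tcp_pos']),Ro.from_rotvec(o['orientation']).as_matrix()
def circ(P,zlo,zhi):
    P=P[(P[:,2]>zlo)&(P[:,2]<zhi)]
    h=cv2.convexHull(P[:,:2].astype(np.float32))[:,0].astype(float)
    A=np.c_[2*h,np.ones(len(h))]; x=np.linalg.lstsq(A,(h**2).sum(1),rcond=None)[0]
    return np.round([x[0],x[1],np.sqrt(x[2]+x[0]**2+x[1]**2),len(P)],4)
def go(xy,z,yaw):
    p,R=tool(); d=R.T@(np.r_[xy,z]-p)*100; a=np.degrees(np.arctan2(R[1,0],R[0,0]))
    print('go',np.round(d,2),'yaw',round(a-yaw,2),'(now',np.round(a,2),')')
E
python3 - <<'E'
from h import *
f=dict(np.load('pics/top.npz')); C=cloud(f); C[f['depth']<=0]=-1; s=.7
for n,(u,v),lo,hi,w in [('cell',(574,362),.016,.03,16),('spacer',(549,267),.007,.02,16),('disc',(502,354),.006,.018,16),('yellow',(522,406),.006,.02,15),('cup',(412,166),.07,.09,26),('bottle',(213,357),.03,.09,16)]:
    u,v=int(u*s),int(v*s); print(n,circ(C[v-w:v+w,u-w:u+w].reshape(-1,3),lo,hi))
P=C[150:260,200:280].reshape(-1,3)
T=P[(P[:,2]>.0)]; R=np.array([[np.cos(.367),np.sin(.367)],[-np.sin(.367),np.cos(.367)]])
for n,lo,hi in [('base',.007,.017),('walls',.085,.105),('handle',.115,.13),('floor',.05,.06)]:
    q=T[(T[:,2]>lo)&(T[:,2]<hi)][:,:2]
    if n=='walls': q=q[q[:,0]>.59]
    q=q@R.T; a,b=q.min(0),q.max(0); m=(a+b)/2; print(n,len(q),'span',np.round(b-a,4),'lim',np.round(np.r_[a,b],4),'centre',np.round(m@R,4))
p,Rt=tool(); print(p,Rt.round(3).tolist())
go([.4598,-.2585],.20,21)
E
```

```text
cell [ 4.599e-01 -2.659e-01  2.370e-02  2.900e+02]
spacer [ 6.403e-01 -2.251e-01  3.180e-02  1.690e+02]
disc [ 4.821e-01 -1.410e-01  3.960e-02  2.830e+02]
yellow [ 3.825e-01 -1.700e-01  3.780e-02  2.670e+02]
cup [8.025e-01 1.880e-02 3.150e-02 1.530e+02]
bottle [4.708e-01 3.644e-01 1.630e-02 1.730e+02]
base 1198 span [0.2062 0.1817] lim [ 0.5035 -0.1728  0.7097  0.0089] centre [0.5956 0.1411]
walls 200 span [0.0687 0.0675] lim [ 0.6113 -0.1062  0.6801 -0.0387] centre [0.6287 0.1641]
handle 200 span [0.0279 0.0436] lim [ 0.5531 -0.0981  0.5809 -0.0545] centre [0.5566 0.1322]
floor 526 span [0.1807 0.0739] lim [ 0.4923 -0.1092  0.673  -0.0353] centre [0.5698 0.1416]
[ 0.22799053 -0.63478033  0.22932474] [[0.941, 0.338, -0.001], [0.338, -0.941, 0.001], [-0.0, -0.002, -1.0]]
go [ 34.54 -27.57   2.97] yaw -1.24 (now 19.76 )
```

Call:
send_rows([
  {"dx": 5, "dy": -3.8, "dz": 0.5, "yaw": -1.2, "gripper": 1},
  {"dx": 10, "dy": -7.6, "dz": 1, "yaw": -1.2, "gripper": 1},
  {"dx": 15, "dy": -11.4, "dz": 1.5, "yaw": -1.2, "gripper": 1},
  {"dx": 20, "dy": -15.2, "dz": 2, "yaw": -1.2, "gripper": 1},
  {"dx": 24, "dy": -19, "dz": 2.5, "yaw": -1.2, "gripper": 1},
])

```text
clock: 0.72
tcp_pos: [0.391, -0.3731, 0.2049]
orientation: [-3.089, -0.573, -0.0]
contact_force: [0.2, 1.6, -0.2]
grip_width: 0.0855
gripper_force: 0.0
```

```bash
python3 - <<'E'
from h import *
f=grab('wrist'); p,R=tool(); c=-np.array(f['R']).T@f['t']
print(p,'cam in tool',R.T@(c-p),np.round(np.array(f['R'])@R,3).tolist(),f['K'],f['k1'])
go([.4599,-.2659],.15,21.05)
cv2.imwrite('pics/w0.png',f['color'][:,:,::-1])
E
```

```text
[ 0.39499947 -0.36480627  0.20409999] cam in tool [ 0.05792703  0.00529906 -0.14514636] [[-0.008, 1.0, -0.005], [-0.965, -0.009, -0.261], [-0.261, 0.003, 0.965]] [[362.72312692   0.         283.64647225]
 [  0.         362.72312692 207.3766048 ]
 [  0.           0.           1.        ]] -0.04403777622489487
go [ 9.65 -6.79  5.47] yaw 0.5 (now 21.55 )
```

View pics/w0.png

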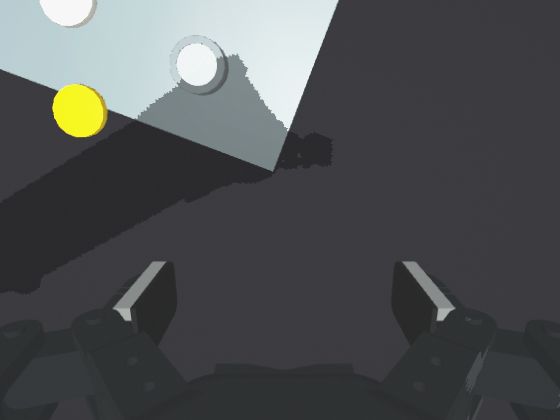

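The wrist view shows the cell at (197,63), the yellow disc at (79,110) and the fingers at the bottom. I'm moving closer above the cell.

Call:
send_rows([
  {"dx": 4, "dy": -3.4, "dz": 0, "yaw": 0.4, "gripper": 1},
  {"dx": 7, "dy": -6.8, "dz": 1, "yaw": 0.4, "gripper": 1},
  {"dx": 7, "dy": -6.8, "dz": 2, "yaw": 0.4, "gripper": 1},
  {"dx": 7, "dy": -6.8, "dz": 2, "yaw": 0.4, "gripper": 1},
])

```text
clock: 1.27
tcp_pos: [0.4299, -0.2871, 0.1843]
orientation: [-3.09, -0.56, 0.003]
contact_force: [-0.9, -0.2, -0.3]
grip_width: 0.0853
gripper_force: 0.0
```

```bash
cat >> h.py <<'E'
def face(f,seed,z,lo=-.004,hi=.004):
    """centre of a 48 mm round face at height z nearest the seed (world xy), from depth, edge hull circle"""
    C=cloud(f); ok=(f['depth']>0)&(abs(C[...,2]-z)<hi)&(np.hypot(C[...,0]-seed[0],C[...,1]-seed[1])<.04)
    m=cv2.morphologyEx(ok.astype(np.uint8),cv2.MORPH_OPEN,np.ones((3,3)))
    n,l,st,_=cv2.connectedComponentsWithStats(m); k=1+np.argmax(st[1:,4]); c=max(cv2.findContours((l==k).astype(np.uint8),cv2.RETR_EXTERNAL,cv2.CHAIN_APPROX_NONE)[0],key=len)
    h=cv2.convexHull(c)[:,0]; P=at_z(f,h,z)[:,:2]
    A=np.c_[2*P,np.ones(len(P))]; x=np.linalg.lstsq(A,(P**2).sum(1),rcond=None)[0]
    return np.round([x[0],x[1],np.sqrt(x[2]+x[0]**2+x[1]**2),np.median(C[l==k][:,2])],4),h.mean(0).round(0)
E
python3 - <<'E'
from h import *
f=grab('wrist'); print(tool()[0]); C=cloud(f); print('bench z',np.median(C[...,2][f['depth']>0]))
r=face(f,[.4599,-.2659],.023); print(r)
try: print('disc',face(f,[.475,-.14],.011))
except Exception as e: print(e)
t=dict(np.load('pics/top.npz'))
print('top',face(t,[.4599,-.2659],.023),face(t,[.625,-.225],.013),face(t,[.475,-.14],.011))
go(r[0][:2],.0245,21.05); print(status.get_obs()['joints'])
E
```

```text
[ 0.4299715  -0.28790182  0.18485679]
bench z 0.0012106658742138164
(array([ 0.4602, -0.2663,  0.0237,  0.0229]), array([273., 147.]))
disc (array([ 0.4744, -0.1394,  0.0238,  0.0107]), array([140.,  68.]))
top (array([ 0.4605, -0.2657,  0.0234,  0.0226]), array([403., 253.])) (array([ 0.6331, -0.2464,  0.0064,  0.0119]), array([392., 185.])) (array([ 0.4702, -0.1316,  0.0177,  0.0106]), array([349., 249.]))
go [ 3.61 -0.96 16.03] yaw -0.59 (now 20.46 )
[ 0.59159637  0.27804466 -0.14497006  1.96727401  0.05135045  0.90075294
 -0.79346188]
```

Call:
send_rows([
  {"dx": 3.6, "dy": -1.0, "dz": 4, "yaw": -0.6, "gripper": 1},
  {"dx": 3.6, "dy": -1.0, "dz": 10, "yaw": -0.6, "gripper": 1},
  {"dx": 3.6, "dy": -1.0, "dz": 15.8, "yaw": -0.6, "gripper": 1},
  {"dx": 3.6, "dy": -1.0, "dz": 15.8, "yaw": -0.6, "gripper": 1},
])

```text
clock: 1.82
tcp_pos: [0.4574, -0.2647, 0.0238]
orientation: [-3.084, -0.573, 0.012]
contact_force: [-0.4, -0.5, 1.2]
grip_width: 0.0856
gripper_force: 0.0
```

Call:
send_rows([
  {"gripper": 0},
  {"gripper": 0},
  {"gripper": 0},
  {"gripper": 0},
  {"gripper": 0},
], force=30)

```text
validation failed for argument at $.st...
```

Call:
send_rows([
  {"dx": 0, "dy": 0, "dz": 0, "yaw": 0, "gripper": 0},
  {"dx": 0, "dy": 0, "dz": 0, "yaw": 0, "gripper": 0},
  {"dx": 0, "dy": 0, "dz": 0, "yaw": 0, "gripper": 0},
  {"dx": 0, "dy": 0, "dz": 0, "yaw": 0, "gripper": 0},
  {"dx": 0, "dy": 0, "dz": 0, "yaw": 0, "gripper": 0},
], force=30)

```text
clock: 2.45
tcp_pos: [0.4612, -0.2649, 0.0276]
orientation: [3.088, 0.577, 0.001]
contact_force: [0.3, -0.3, -0.6]
grip_width: -0.0003
gripper_force: 0.0
```

```bash
python3 - <<'E'
from h import *
p,R=tool(); print(p,status.get_obs()['orientation']); print('x off cell in tool',R.T@(np.r_[.4602,-.2663,.02]-p)*100)
go([.6285,.1639],.20,21.05); go([.6285,.1639],.15,21.05)
E
```

```text
[ 0.46124512 -0.26489447  0.02763339] [3.08777953e+00 5.76622968e-01 8.46623262e-04]
x off cell in tool [-0.1485377   0.09296014  0.76332085]
go [ 31.08 -33.94 -17.24] yaw 0.11 (now 21.16 )
go [ 31.08 -33.95 -12.24] yaw 0.11 (now 21.16 )
```

```bash
python3 - <<'E'
from h import *
f=grab('wrist'); s=grab('side')
cv2.imwrite('pics/w1.png',np.hstack([cv2.resize(f['color'],(400,300)),cv2.resize(s['color'][150:270,350:510],(400,300))])[:,:,::-1])
E
```

```text
(no output)
```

View pics/w1.png

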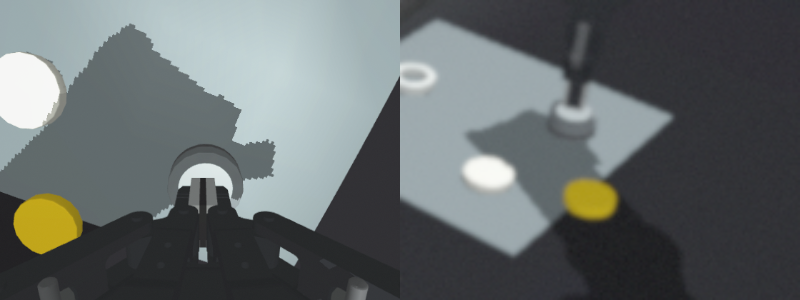

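```bash
python3 - <<'E'
from h import *
f=dict(np.load('pics/wrist.npz')); C=cloud(f); p,R=tool()
print('cell top',face(f,[.475,-.26],.023))
D=(C-p)@R; ok=f['depth']>0
# finger points: in tool frame profile near centre column
for v in range(225,330,8):
    print(v,[(np.round(D[v,u]*1000).astype(int).tolist() if ok[v,u] else None) for u in (275,283,290)])
E
```

```text
cell top (array([ 0.4608, -0.2659,  0.0238,  0.0228]), array([291., 247.]))
225 [[16, -4, 5], [16, -1, 5], [16, 2, 5]]
233 [[13, -4, 4], [13, -1, 4], [13, 2, 4]]
241 [[9, -4, 5], [9, -1, 4], [9, 2, 5]]
249 [[10, -4, -7], [10, -1, -8], [10, 2, -6]]
257 [[10, -4, -14], [9, -1, -14], [10, 2, -16]]
265 [[10, -4, -22], None, [10, 2, -23]]
273 [[10, -4, -29], [10, -1, -30], [10, 2, -29]]
281 [[10, -3, -36], [10, -1, -35], [9, 2, -34]]
289 [[9, -3, -39], [9, -1, -40], [10, 1, -40]]
297 [[11, -3, -48], [6, -1, -40], [6, 1, -39]]
305 [[11, -3, -52], [3, -1, -40], [6, 1, -43]]
313 [[8, -3, -53], [1, -1, -40], [7, 1, -50]]
321 [[4, -3, -50], [-2, -1, -40], [3, 1, -49]]
329 [[1, -3, -49], [-6, -1, -39], [1, 1, -49]]
```

Call:
send_rows([
  {"dx": 0, "dy": 0, "dz": -5, "yaw": 0, "gripper": 0},
  {"dx": 0, "dy": 0, "dz": -8, "yaw": 0, "gripper": 0},
  {"dx": 0, "dy": 0, "dz": -8, "yaw": 0, "gripper": 0},
])

```text
clock: 2.92
tcp_pos: [0.4627, -0.2656, 0.1095]
orientation: [3.085, 0.576, 0.006]
contact_force: [0.2, -0.9, 0.0]
grip_width: -0.0
gripper_force: 0.0
```

```bash
cat > tip.py <<'E'
from h import *
f=grab('wrist'); C=cloud(f); p,R=tool(); D=(C-p)@R*1000; ok=(f['depth']>0)&(C[...,2]>.045)&(abs(D[...,1])<75)&(D[...,2]>-40)
q=D[ok]; print('width',status.get_obs()['grip_width'],'max z',np.percentile(q[:,2],[90,98,99.5]).round(1)); t=q[q[:,2]>np.percentile(q[:,2],97)]; print(t[:,0].min(),t[:,0].max(),np.unique(t[:,1].round(-1),return_counts=True))
E
python3 tip.py; python3 - <<'E'
from h import *
print(face(dict(np.load('pics/wrist.npz')),[.46,-.266],.023), status.get_obs()['contact_force'])
E
```

```text
width -0.00023193038327397024 max z [-12.7  -8.8  -7.6]
6.021272386847835 10.999825895668705 (array([-10.,   0.,  10.]), array([ 8, 54,  9]))
(array([ 0.4604, -0.2661,  0.0237,  0.0229]), array([284., 217.])) [ 0.79282935 -0.30439115 -0.40445405]
```

Call:
send_rows([
  {"dx": 0, "dy": 0, "dz": 0, "yaw": 0, "gripper": 0.58},
  {"dx": 0, "dy": 0, "dz": 0, "yaw": 0, "gripper": 0.58},
  {"dx": 0, "dy": 0, "dz": 0, "yaw": 0, "gripper": 0.58},
  {"dx": 0, "dy": 0, "dz": 0, "yaw": 0, "gripper": 0.58},
])

```text
clock: 3.48
tcp_pos: [0.4609, -0.2647, 0.1068]
orientation: [-3.088, -0.577, 0.001]
contact_force: [-0.5, 0.7, 0.7]
grip_width: 0.0497
gripper_force: 0.0
```

```bash
python3 tip.py
```

```text
width 0.04983372988580497 max z [-12.1  -7.1  -5.3]
-11.694672982497181 8.975105975364734 (array([-30.,  20.]), array([60, 62]))
```

Call:
send_rows([
  {"dx": 0, "dy": 0, "dz": 0, "yaw": 0, "gripper": 1},
  {"dx": 0, "dy": 0, "dz": 0, "yaw": 0, "gripper": 1},
  {"dx": 0, "dy": 0, "dz": 0, "yaw": 0, "gripper": 1},
  {"dx": 0, "dy": 0, "dz": 0, "yaw": 0, "gripper": 1},
])

```text
clock: 4.03
tcp_pos: [0.4611, -0.2648, 0.1072]
orientation: [3.088, 0.577, 0.0]
contact_force: [0.5, 0.2, -0.0]
grip_width: 0.0852
gripper_force: 0.0
```

```bash
python3 tip.py
```

```text
width 0.0854084085349415 max z [-19.8 -16.3 -14.9]
-10.892118692154957 7.549663928534656 (array([-40.,  40.]), array([67, 59]))
```

The fingertips stand about 5–6 mm behind the reported TCP near 50 mm opening, not 25 mm ahead as documented. That is why the jaws closed above the cell, which hasn't moved. I'll use the measured offset.

Call:
send_rows([
  {"dx": -0.1, "dy": 0.1, "dz": 5, "yaw": 0, "gripper": 1},
  {"dx": -0.1, "dy": 0.1, "dz": 9, "yaw": 0, "gripper": 1},
  {"dx": -0.1, "dy": 0.1, "dz": 10.4, "yaw": 0, "gripper": 1},
  {"dx": -0.1, "dy": 0.1, "dz": 10.4, "yaw": 0, "gripper": 1},
  {"dx": -0.1, "dy": 0.1, "dz": 10.4, "yaw": 0, "gripper": 1},
])

```text
clock: 4.7
tcp_pos: [0.4616, -0.2666, 0.0046]
orientation: [3.087, 0.576, 0.003]
contact_force: [0.2, 0.3, 0.9]
grip_width: 0.0854
gripper_force: 0.0
```

Call:
send_rows([
  {"dx": 0, "dy": 0, "dz": 0, "yaw": 0, "gripper": 0},
  {"dx": 0, "dy": 0, "dz": 0, "yaw": 0, "gripper": 0},
  {"dx": 0, "dy": 0, "dz": 0, "yaw": 0, "gripper": 0},
  {"dx": 0, "dy": 0, "dz": 0, "yaw": 0, "gripper": 0},
  {"dx": 0, "dy": 0, "dz": 0, "yaw": 0, "gripper": 0},
], force=30)

```text
clock: 5.32
tcp_pos: [0.461, -0.2664, 0.0042]
orientation: [3.087, 0.576, 0.001]
contact_force: [-1.3, 1.3, 8.2]
grip_width: 0.0469
gripper_force: 29.8
```

```bash
python3 - <<'E'
from h import *
f=grab('wrist'); C=cloud(f); p,R=tool(); D=(C-p)@R*1000; print(p,face(f,[.46,-.266],.023))
ok=(f['depth']>0)&(C[...,2]>.0)&(abs(D[...,1])<75)&(abs(D[...,1])>24.5)&(D[...,2]>-40)&(D[...,0]<16)&(D[...,0]>-12)
q=D[ok]
for s in (-1,1):
    a=q[(q[:,1]*s>0)]; a=a[abs(a[:,1])<45]; print(s,np.histogram(a[:,2],bins=range(-40,10,4))[0], a[a[:,2]<-12][:,1].min(), a[a[:,2]<-12][:,1].max())
go([.6285,.1639],.20,21.05)
E
```

```text
[ 0.46097647 -0.26637116  0.00420067] (array([ 0.4625, -0.265 ,  0.0268,  0.0228]), array([283., 287.]))
-1 [  93  149  156  147  135  130  101   67    9    0 1392   28] -37.580455128367014 -24.500553933289584
1 [  80  114  142  120  122  114   92   58    4    0 1445   39] 24.507108256533122 36.67706533244916
go [ 31.16 -34.07 -19.59] yaw 0.1 (now 21.15 )
```

Call:
send_rows([
  {"dx": 0, "dy": 0, "dz": -3, "yaw": 0, "gripper": 0},
  {"dx": 0, "dy": 0, "dz": -8, "yaw": 0, "gripper": 0},
  {"dx": 3, "dy": -3, "dz": -13, "yaw": 0, "gripper": 0},
  {"dx": 6, "dy": -7, "dz": -17, "yaw": 0, "gripper": 0},
  {"dx": 9, "dy": -12, "dz": -19.6, "yaw": 0, "gripper": 0},
])

```text
clock: 6.0
tcp_pos: [0.5012, -0.1262, 0.1992]
orientation: [3.087, 0.574, 0.005]
contact_force: [2.0, 0.8, -1.4]
grip_width: 0.0466
gripper_force: 31.6
```

Call:
send_rows([
  {"dx": 3, "dy": -5, "dz": 0, "yaw": 0, "gripper": 0},
  {"dx": 6, "dy": -10, "dz": 0, "yaw": 0, "gripper": 0},
  {"dx": 10, "dy": -15, "dz": 0, "yaw": 0, "gripper": 0},
  {"dx": 13, "dy": -19, "dz": 0, "yaw": 0, "gripper": 0},
  {"dx": 15, "dy": -22, "dz": 0, "yaw": 0, "gripper": 0},
])

```text
clock: 6.62
tcp_pos: [0.5607, 0.1354, 0.1969]
orientation: [-3.087, -0.58, -0.001]
contact_force: [-0.1, -0.7, -0.6]
grip_width: 0.0468
gripper_force: 31.7
```

Call:
send_rows([
  {"dx": 0, "dy": 0, "dz": 0, "yaw": 0, "gripper": 0},
  {"dx": 0, "dy": 0, "dz": 0, "yaw": 0, "gripper": 0},
])

```text
clock: 6.88
tcp_pos: [0.5604, 0.1316, 0.1966]
orientation: [3.088, 0.576, -0.001]
contact_force: [0.4, -0.4, -0.6]
grip_width: 0.0465
gripper_force: 31.7
```

```bash
python3 - <<'E'
from h import *
f=grab('wrist'); C=cloud(f); p,R=tool(); o=status.get_obs(); print(p,o['grip_width'],o['gripper_force'],o['contact_force'])
cv2.imwrite('pics/w2.png',cv2.resize(f['color'][:,:,::-1],(800,600),interpolation=cv2.INTER_CUBIC))
P=C[f['depth']>0]; P=P[np.hypot(P[:,0]-.6285,P[:,1]-.1639)<.065]
a=.3674; Q=np.array([[np.cos(a),np.sin(a)],[-np.sin(a),np.cos(a)]])
for lo,hi in [(.09,.10),(.05,.06)]:
    q=P[(P[:,2]>lo)&(P[:,2]<hi)]; print(len(q),cv2.minAreaRect(q[:,:2].astype(np.float32)),(q[:,:2]@Q.T).min(0),(q[:,:2]@Q.T).max(0))
go([.6285,.1639],.15,21.05)
E
```

```text
[0.56048905 0.13088273 0.19662535] 0.046454144339189214 31.66210412979126 [-0.02763381 -0.74003522  0.33451783]
2409 ((0.6132813692092896, 0.15944582223892212), (0.09811275452375412, 0.0679943710565567), 20.979169845581055) [ 0.58056189 -0.10551741] [ 0.67865047 -0.03747747]
6426 ((0.6123857498168945, 0.15913045406341553), (0.0865221917629242, 0.07456084340810776), 20.936429977416992) [ 0.58538496 -0.10877306] [ 0.67192246 -0.03417338]
go [ 7.54 -0.64  4.66] yaw 0.01 (now 21.06 )
```

View pics/w2.png

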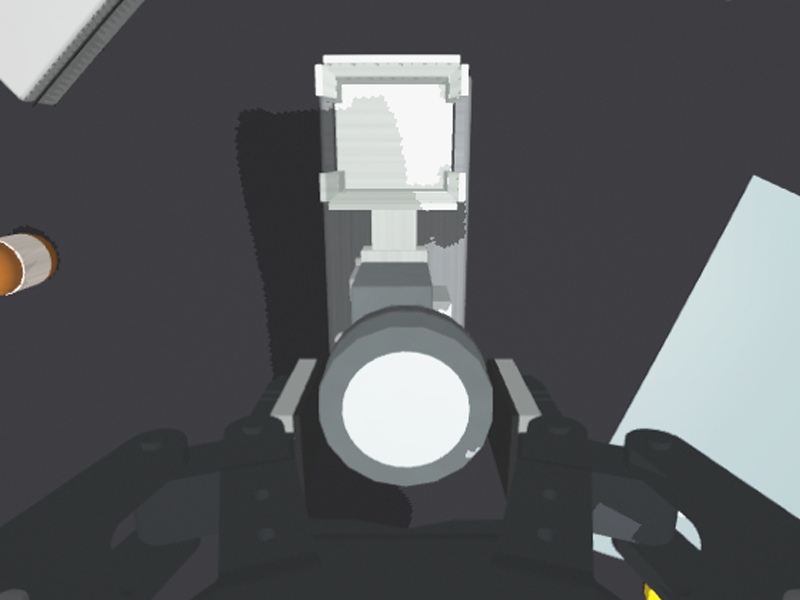

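The cell is held at (405,408) with the pads on both sides, and the pocket is open and empty at (393,137). I'll locate the held cell in the tool frame, then aim.

```bash
python3 - <<'E'
from h import *
f=dict(np.load('pics/wrist.npz')); p,R=tool(); r=face(f,p[:2],p[2]+.0187); print(r)
d=r[0][:2]-p[:2]; print('cell in tool',R.T@np.r_[d,0]*1000)
go(np.array([.628,.164])-d,.15,21.05)
E
```

```text
(array([0.5622, 0.1331, 0.027 , 0.2151]), array([284., 288.]))
cell in tool [ 2.39351558 -1.45420405 -0.00335991]
go [ 7.25 -0.52  4.66] yaw 0.01 (now 21.06 )
```

Call:
send_rows([
  {"dx": 4, "dy": -0.5, "dz": 2, "yaw": 0, "gripper": 0},
  {"dx": 7.5, "dy": -0.6, "dz": 5, "yaw": 0, "gripper": 0},
  {"dx": 7.5, "dy": -0.6, "dz": 8, "yaw": 0, "gripper": 0},
  {"dx": 7.5, "dy": -0.6, "dz": 8, "yaw": 0, "gripper": 0},
])

```text
clock: 7.42
tcp_pos: [0.6267, 0.1627, 0.1141]
orientation: [3.087, 0.573, -0.009]
contact_force: [0.0, 0.0, -0.3]
grip_width: 0.047
gripper_force: 31.7
```

```bash
python3 - <<'E'
from h import *
go([.628,.164],.0595,21.05)
E
```

```text
go [ 0.21 -0.08  5.46] yaw -0.01 (now 21.04 )
```

Call:
send_rows([
  {"dx": 0.1, "dy": 0, "dz": 1.2, "yaw": 0, "gripper": 0},
  {"dx": 0.1, "dy": 0, "dz": 2.4, "yaw": 0, "gripper": 0},
  {"dx": 0.1, "dy": 0, "dz": 3.6, "yaw": 0, "gripper": 0},
  {"dx": 0.1, "dy": 0, "dz": 3.6, "yaw": 0, "gripper": 0},
])

```text
clock: 7.92
tcp_pos: [0.6286, 0.1652, 0.0797]
orientation: [3.088, 0.577, -0.003]
contact_force: [0.3, 0.4, -0.8]
grip_width: 0.0472
gripper_force: 31.7
```

Call:
send_rows([
  {"dx": 0, "dy": 0, "dz": 0.8, "yaw": 0, "gripper": 0},
  {"dx": 0, "dy": 0, "dz": 1.4, "yaw": 0, "gripper": 0},
  {"dx": 0, "dy": 0, "dz": 1.9, "yaw": 0, "gripper": 0},
  {"dx": 0, "dy": 0, "dz": 1.9, "yaw": 0, "gripper": 0},
])

```text
clock: 8.43
tcp_pos: [0.6291, 0.1654, 0.0613]
orientation: [3.088, 0.577, -0.001]
contact_force: [0.7, 0.5, -0.4]
grip_width: 0.0464
gripper_force: 31.7
```

Call:
send_rows([
  {"dx": 0, "dy": 0, "dz": 0.2, "yaw": 0, "gripper": 0},
  {"dx": 0, "dy": 0, "dz": 0.2, "yaw": 0, "gripper": 0},
])

```text
clock: 8.68
tcp_pos: [0.6295, 0.1655, 0.0598]
orientation: [3.088, 0.577, 0.0]
contact_force: [0.6, -0.2, -0.6]
grip_width: 0.0463
gripper_force: 31.7
```

Call:
send_rows([
  {"dx": 0, "dy": 0, "dz": 0, "yaw": 0, "gripper": 1},
  {"dx": 0, "dy": 0, "dz": 0, "yaw": 0, "gripper": 1},
  {"dx": 0, "dy": 0, "dz": 0, "yaw": 0, "gripper": 1},
  {"dx": 0, "dy": 0, "dz": 0, "yaw": 0, "gripper": 1},
])

```text
clock: 9.18
tcp_pos: [0.6295, 0.1656, 0.0599]
orientation: [3.088, 0.577, 0.0]
contact_force: [-0.5, -0.0, 0.1]
grip_width: 0.0853
gripper_force: 0.0
```

Call:
send_rows([
  {"dx": 0, "dy": 0, "dz": -4, "yaw": 0, "gripper": 1},
  {"dx": 0, "dy": 0, "dz": -9, "yaw": 0, "gripper": 1},
  {"dx": -2, "dy": 0, "dz": -13, "yaw": 0, "gripper": 1},
  {"dx": -4, "dy": 0, "dz": -13, "yaw": 0, "gripper": 1},
  {"dx": -4, "dy": 0, "dz": -13, "yaw": 0, "gripper": 1},
])

```text
clock: 9.8
tcp_pos: [0.5914, 0.1505, 0.1904]
orientation: [3.088, 0.576, 0.001]
contact_force: [0.3, -0.7, 0.2]
grip_width: 0.086
gripper_force: 0.0
```

```bash
python3 - <<'E'
from h import *
f=grab('wrist'); C=cloud(f); p,R=tool(); print(p)
cv2.imwrite('pics/w3.png',f['color'][:,:,::-1])
print('cell',face(f,[.628,.164],.077))
P=C[(f['depth']>0)]; a=.3674; Q=np.array([[np.cos(a),np.sin(a)],[-np.sin(a),np.cos(a)]])
P=P[np.hypot(P[:,0]-.6285,P[:,1]-.1639)<.055]; q=P[(P[:,2]>.09)&(P[:,2]<.10)][:,:2]@Q.T; print('walls',q.min(0),q.max(0),((q.min(0)+q.max(0))/2)@Q)
go([.628,-.23],.18,21.05)
E
```

```text
[0.59197834 0.15084072 0.18995954]
cell (array([0.6284, 0.1659, 0.0238, 0.078 ]), array([282., 151.]))
walls [ 0.61104958 -0.10557987] [ 0.67884535 -0.03741667] [0.62758798 0.16493199]
go [-10.38  36.82   1.01] yaw 0.1 (now 21.15 )
```

View pics/w3.png

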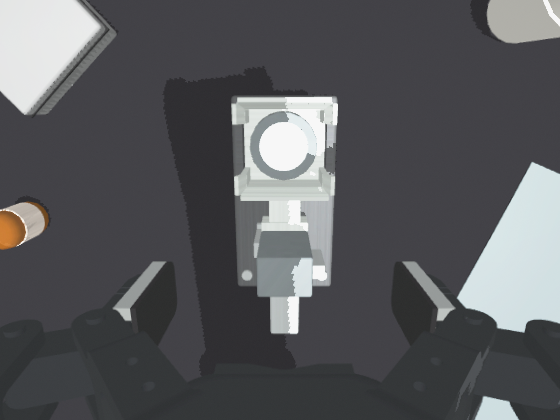

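The cell stands centred in the pocket, at about (284,146) in the wrist picture, within about 1.5 mm. Now the spacer.

Call:
send_rows([
  {"dx": -3, "dy": 5, "dz": 0, "yaw": 0, "gripper": 1},
  {"dx": -6, "dy": 10, "dz": 0, "yaw": 0, "gripper": 1},
  {"dx": -9, "dy": 15.5, "dz": 0.5, "yaw": 0, "gripper": 1},
  {"dx": -12, "dy": 21, "dz": 1, "yaw": 0, "gripper": 1},
  {"dx": -12, "dy": 26, "dz": 1, "yaw": 0, "gripper": 1},
])

```text
clock: 10.48
tcp_pos: [0.5727, -0.1379, 0.1788]
orientation: [3.089, 0.573, -0.004]
contact_force: [0.8, 0.6, 0.4]
grip_width: 0.0858
gripper_force: 0.0
```

Call:
send_rows([
  {"dx": -0.5, "dy": 5.5, "dz": 1, "yaw": 0, "gripper": 1},
  {"dx": -1, "dy": 10.8, "dz": 2, "yaw": 0, "gripper": 1},
  {"dx": -1, "dy": 10.8, "dz": 2, "yaw": 0, "gripper": 1},
  {"dx": -1, "dy": 10.8, "dz": 2, "yaw": 0, "gripper": 1},
])

```text
clock: 10.98
tcp_pos: [0.6039, -0.2383, 0.1588]
orientation: [-3.087, -0.577, 0.001]
contact_force: [-0.1, 1.3, 0.2]
grip_width: 0.0854
gripper_force: 0.0
```

```bash
python3 - <<'E'
from h import *
f=grab('wrist'); print(tool()[0],at_z(dict(np.load('pics/top.npz')),[384.3,186.9],.013))
r=face(f,at_z(dict(np.load('pics/top.npz')),[384.3,186.9],.013)[0,:2],.013); print(r); go(r[0][:2],-.003,21.05)
E
```

```text
[ 0.60411226 -0.2373393   0.15928174] [[ 0.62951473 -0.22715704  0.013     ]]
(array([ 0.631 , -0.2281,  0.0236,  0.0125]), array([284., 156.]))
go [ 2.84  0.14 16.23] yaw 0.21 (now 21.26 )
```

Call:
send_rows([
  {"dx": 2.8, "dy": 0.1, "dz": 5, "yaw": 0.2, "gripper": 1},
  {"dx": 2.8, "dy": 0.1, "dz": 10.5, "yaw": 0.2, "gripper": 1},
  {"dx": 2.8, "dy": 0.1, "dz": 14.5, "yaw": 0.2, "gripper": 1},
  {"dx": 2.8, "dy": 0.1, "dz": 16.1, "yaw": 0.2, "gripper": 1},
  {"dx": 2.8, "dy": 0.1, "dz": 16.1, "yaw": 0.2, "gripper": 1},
])

```text
clock: 11.65
tcp_pos: [0.6302, -0.2288, -0.0013]
orientation: [-3.088, -0.573, 0.001]
contact_force: [0.6, 0.4, 0.0]
grip_width: 0.0852
gripper_force: 0.0
```

Call:
send_rows([
  {"dx": 0, "dy": 0, "dz": 0, "yaw": 0, "gripper": 0},
  {"dx": 0, "dy": 0, "dz": 0, "yaw": 0, "gripper": 0},
  {"dx": 0, "dy": 0, "dz": 0, "yaw": 0, "gripper": 0},
  {"dx": 0, "dy": 0, "dz": 0, "yaw": 0, "gripper": 0},
  {"dx": 0, "dy": 0, "dz": 0, "yaw": 0, "gripper": 0},
], force=30)

```text
clock: 12.28
tcp_pos: [0.6314, -0.2302, 0.0011]
orientation: [3.088, 0.571, 0.004]
contact_force: [-1.7, 1.8, 7.8]
grip_width: 0.0466
gripper_force: 29.6
```

```bash
python3 - <<'E'
from h import *
p=tool()[0]; print(p); go([.631,-.2281],p[2],21.05); go([.628,.165],.20,21.05)
E
```

```text
[ 0.63142459 -0.23024494  0.0011095 ]
go [ 0.04 -0.22 -0.  ] yaw -0.11 (now 20.94 )
go [ 13.85 -37.   -19.92] yaw -0.11 (now 20.94 )
```

Call:
send_rows([
  {"dx": 0, "dy": 0, "dz": -3, "yaw": 0, "gripper": 0},
  {"dx": 0, "dy": 0, "dz": -8, "yaw": 0, "gripper": 0},
  {"dx": 1, "dy": -3, "dz": -13, "yaw": 0, "gripper": 0},
  {"dx": 2, "dy": -8, "dz": -17, "yaw": 0, "gripper": 0},
  {"dx": 3, "dy": -13, "dz": -19.9, "yaw": 0, "gripper": 0},
])

```text
clock: 12.9
tcp_pos: [0.6121, -0.0969, 0.2008]
orientation: [3.088, 0.569, 0.005]
contact_force: [0.5, 0.5, 0.7]
grip_width: 0.0463
gripper_force: 31.0
```

Call:
send_rows([
  {"dx": 1, "dy": -5, "dz": 0, "yaw": 0, "gripper": 0},
  {"dx": 2, "dy": -10, "dz": 0, "yaw": 0, "gripper": 0},
  {"dx": 3, "dy": -15, "dz": 0, "yaw": 0, "gripper": 0},
  {"dx": 4, "dy": -20, "dz": 0, "yaw": 0, "gripper": 0},
  {"dx": 4, "dy": -24, "dz": 0, "yaw": 0, "gripper": 0},
])

```text
clock: 13.52
tcp_pos: [0.5629, 0.1433, 0.1988]
orientation: [-3.088, -0.574, -0.003]
contact_force: [-0.6, -0.3, -0.0]
grip_width: 0.0467
gripper_force: 31.0
```

Call:
send_rows([
  {"dx": 0, "dy": 0, "dz": 0, "yaw": 0, "gripper": 0},
  {"dx": 0, "dy": 0, "dz": 0, "yaw": 0, "gripper": 0},
])

```text
clock: 13.78
tcp_pos: [0.5635, 0.14, 0.1984]
orientation: [3.089, 0.571, 0.002]
contact_force: [-0.5, -1.6, -0.3]
grip_width: 0.0465
gripper_force: 31.0
```

```bash
cat > held.py <<'E'
import sys
from h import *
f=grab('wrist'); C=cloud(f); p,R=tool(); o=status.get_obs(); print(p,o['grip_width'],o['gripper_force'])
D=(C-p)@R*1000; m=(f['depth']>0)&(abs(D[...,1])<23)&(abs(D[...,0])<35)&(D[...,2]>-40)&(D[...,2]<25)
q=D[m]; z=np.median(q[:,2]); q=q[abs(q[:,2]-z)<6]; print('held top z(tool mm)',z,'tilt fit',np.linalg.lstsq(np.c_[q[:,:2],np.ones(len(q))],q[:,2],rcond=None)[0],'x',np.percentile(q[:,0],[.5,99.5]),len(q))
go([.628,.165],float(sys.argv[1]),21.05)
E
python3 held.py .115
```

```text
[0.56371802 0.13925367 0.19819814] 0.04649194360143567 30.9654101729393
held top z(tool mm) -11.403841265122889 tilt fit [ 2.31719578e-03 -6.91398660e-03 -1.10698644e+01] x [-22.24612633  23.54289702] 6801
go [ 6.92 -0.13  8.32] yaw -0.2 (now 20.85 )
```

Call:
send_rows([
  {"dx": 4, "dy": -0.1, "dz": 2, "yaw": -0.2, "gripper": 0},
  {"dx": 6.8, "dy": -0.1, "dz": 5, "yaw": -0.2, "gripper": 0},
  {"dx": 6.8, "dy": -0.1, "dz": 8, "yaw": -0.2, "gripper": 0},
  {"dx": 6.8, "dy": -0.1, "dz": 8, "yaw": -0.2, "gripper": 0},
  {"dx": 6.8, "dy": -0.1, "dz": 8, "yaw": -0.2, "gripper": 0},
])

```text
clock: 14.45
tcp_pos: [0.6271, 0.1651, 0.119]
orientation: [3.088, 0.574, 0.002]
contact_force: [-0.5, 1.2, -0.6]
grip_width: 0.046
gripper_force: 31.1
```

Call:
send_rows([
  {"dx": 0, "dy": 0, "dz": 1, "yaw": 0, "gripper": 0},
  {"dx": 0, "dy": 0, "dz": 2, "yaw": 0, "gripper": 0},
  {"dx": 0, "dy": 0, "dz": 3, "yaw": 0, "gripper": 0},
  {"dx": 0, "dy": 0, "dz": 3.7, "yaw": 0, "gripper": 0},
  {"dx": 0, "dy": 0, "dz": 3.7, "yaw": 0, "gripper": 0},
])

```text
clock: 15.08
tcp_pos: [0.6258, 0.1658, 0.0799]
orientation: [3.088, 0.577, -0.002]
contact_force: [0.4, 0.3, -0.3]
grip_width: 0.0465
gripper_force: 31.1
```

Call:
send_rows([
  {"dx": 0.15, "dy": 0, "dz": 0, "yaw": 0, "gripper": 0},
  {"dx": 0.15, "dy": 0, "dz": 0.15, "yaw": 0, "gripper": 0},
  {"dx": 0.15, "dy": 0, "dz": 0.15, "yaw": 0, "gripper": 0},
])

```text
clock: 15.45
tcp_pos: [0.6278, 0.1665, 0.0794]
orientation: [3.088, 0.577, 0.0]
contact_force: [-0.6, -0.9, 0.4]
grip_width: 0.0463
gripper_force: 31.1
```

Call:
send_rows([
  {"dx": 0, "dy": 0, "dz": 0, "yaw": 0, "gripper": 1},
  {"dx": 0, "dy": 0, "dz": 0, "yaw": 0, "gripper": 1},
  {"dx": 0, "dy": 0, "dz": 0, "yaw": 0, "gripper": 1},
  {"dx": 0, "dy": 0, "dz": 0, "yaw": 0, "gripper": 1},
])

```text
clock: 15.95
tcp_pos: [0.6278, 0.1665, 0.0793]
orientation: [3.088, 0.577, 0.0]
contact_force: [-0.9, 0.1, 0.2]
grip_width: 0.0853
gripper_force: 0.0
```

Call:
send_rows([
  {"dx": 0, "dy": 0, "dz": -4, "yaw": 0, "gripper": 1},
  {"dx": 0, "dy": 0, "dz": -9, "yaw": 0, "gripper": 1},
  {"dx": -2, "dy": 0, "dz": -12, "yaw": 0, "gripper": 1},
  {"dx": -4, "dy": 0, "dz": -12, "yaw": 0, "gripper": 1},
  {"dx": -4, "dy": 0, "dz": -12, "yaw": 0, "gripper": 1},
])

```text
clock: 16.58
tcp_pos: [0.5897, 0.1515, 0.1998]
orientation: [3.088, 0.576, 0.0]
contact_force: [-0.2, -1.0, -0.3]
grip_width: 0.0854
gripper_force: 0.0
```

```bash
python3 - <<'E'
from h import *
f=grab('wrist'); print(tool()[0])
print('spacer',face(f,[.628,.165],.089)); go([.4744,-.1394],.18,21.05)
E
```

```text
[0.59035354 0.15183305 0.19947504]
spacer (array([0.6277, 0.1672, 0.0237, 0.0897]), array([279., 146.]))
go [-21.32  22.98   1.95] yaw 0.1 (now 21.15 )
```

The spacer lies on the cell, level and within about 2 mm of the pocket axis. Now the white disc.

Call:
send_rows([
  {"dx": -4.4, "dy": 4, "dz": 0, "yaw": 0, "gripper": 1},
  {"dx": -8.8, "dy": 8, "dz": 0, "yaw": 0, "gripper": 1},
  {"dx": -13.2, "dy": 12, "dz": 0.5, "yaw": 0, "gripper": 1},
  {"dx": -17.6, "dy": 16, "dz": 1, "yaw": 0, "gripper": 1},
  {"dx": -22, "dy": 20, "dz": 1.5, "yaw": 0, "gripper": 1},
])

```text
clock: 17.25
tcp_pos: [0.4573, -0.1154, 0.184]
orientation: [3.088, 0.577, 0.001]
contact_force: [1.7, 0.2, 0.5]
grip_width: 0.0853
gripper_force: 0.0
```

Call:
send_rows([
  {"dx": -2, "dy": 3, "dz": 1, "yaw": 0, "gripper": 1},
  {"dx": -2, "dy": 3, "dz": 2, "yaw": 0, "gripper": 1},
  {"dx": -2, "dy": 3, "dz": 2, "yaw": 0, "gripper": 1},
  {"dx": -2, "dy": 3, "dz": 2, "yaw": 0, "gripper": 1},
])

```text
clock: 17.75
tcp_pos: [0.4505, -0.1476, 0.1643]
orientation: [-3.087, -0.581, -0.001]
contact_force: [0.2, 0.4, 0.6]
grip_width: 0.0851
gripper_force: 0.0
```

```bash
python3 - <<'E'
from h import *
f=grab('wrist'); print(tool()[0])
r=face(f,[.4744,-.1394],.011); print(r); u,v=r[1].astype(int); print('colour',f['color'][v,u]); go(r[0][:2],-.002,21.05)
E
```

```text
[ 0.45052304 -0.14778276  0.16450425]
(array([ 0.4746, -0.1382,  0.0236,  0.0107]), array([288., 159.]))
colour [213 215 205]
go [ 2.58 -0.02 16.65] yaw 0.24 (now 21.29 )
```

Call:
send_rows([
  {"dx": 2.6, "dy": 0, "dz": 5, "yaw": 0.2, "gripper": 1},
  {"dx": 2.6, "dy": 0, "dz": 10.5, "yaw": 0.2, "gripper": 1},
  {"dx": 2.6, "dy": 0, "dz": 15, "yaw": 0.2, "gripper": 1},
  {"dx": 2.6, "dy": 0, "dz": 16.6, "yaw": 0.2, "gripper": 1},
  {"dx": 2.6, "dy": 0, "dz": 16.6, "yaw": 0.2, "gripper": 1},
])

```text
clock: 18.42
tcp_pos: [0.4741, -0.1391, -0.0018]
orientation: [-3.089, -0.573, 0.001]
contact_force: [0.5, 0.5, 0.4]
grip_width: 0.0858
gripper_force: 0.0
```

Call:
send_rows([
  {"dx": 0, "dy": 0, "dz": 0, "yaw": 0, "gripper": 0},
  {"dx": 0, "dy": 0, "dz": 0, "yaw": 0, "gripper": 0},
  {"dx": 0, "dy": 0, "dz": 0, "yaw": 0, "gripper": 0},
  {"dx": 0, "dy": 0, "dz": 0, "yaw": 0, "gripper": 0},
  {"dx": 0, "dy": 0, "dz": 0, "yaw": 0, "gripper": 0},
], force=30)

```text
clock: 19.05
tcp_pos: [0.4751, -0.14, 0.0]
orientation: [3.088, 0.571, 0.004]
contact_force: [-2.1, 1.0, 9.2]
grip_width: 0.0462
gripper_force: 29.3
```

```bash
python3 - <<'E'
from h import *
print(tool()[0]); go([.628,.165],.20,21.05)
E
```

```text
[ 4.75059704e-01 -1.40002436e-01  1.15664407e-05]
go [ 25.23 -22.99 -19.98] yaw -0.11 (now 20.94 )
```

Call:
send_rows([
  {"dx": 0, "dy": 0, "dz": -3, "yaw": 0, "gripper": 0},
  {"dx": 0, "dy": 0, "dz": -8, "yaw": 0, "gripper": 0},
  {"dx": 2, "dy": -2, "dz": -13, "yaw": 0, "gripper": 0},
  {"dx": 5, "dy": -5, "dz": -17, "yaw": 0, "gripper": 0},
  {"dx": 8, "dy": -9, "dz": -19.9, "yaw": 0, "gripper": 0},
])

```text
clock: 19.68
tcp_pos: [0.5176, -0.0268, 0.2005]
orientation: [3.089, 0.567, 0.006]
contact_force: [1.8, 0.1, -1.3]
grip_width: 0.0464
gripper_force: 31.1
```

Call:
send_rows([
  {"dx": 3, "dy": -4, "dz": 0, "yaw": 0, "gripper": 0},
  {"dx": 6, "dy": -8, "dz": 0, "yaw": 0, "gripper": 0},
  {"dx": 9, "dy": -12, "dz": 0, "yaw": 0, "gripper": 0},
  {"dx": 10.2, "dy": -14, "dz": 0, "yaw": 0, "gripper": 0},
  {"dx": 10.2, "dy": -14, "dz": 0, "yaw": 0, "gripper": 0},
])

```text
clock: 20.3
tcp_pos: [0.5614, 0.1426, 0.198]
orientation: [-3.087, -0.577, -0.002]
contact_force: [-0.8, 0.2, -0.5]
grip_width: 0.0457
gripper_force: 31.2
```

```bash
python3 held.py .12; python3 - <<'E'
from h import *
print('spacer',face(dict(np.load('pics/wrist.npz')),[.628,.165],.089))
E
```

```text
[0.56139969 0.14036219 0.1977558 ] 0.04582535491039517 31.156087517738342
held top z(tool mm) -10.746502680731119 tilt fit [ 1.49972617e-02 -6.69320971e-03 -1.06777117e+01] x [-21.43051864  24.0525552 ] 9987
go [7.1  0.09 7.78] yaw -0.03 (now 21.02 )
spacer (array([0.6275, 0.1671, 0.0236, 0.0897]), array([283., 102.]))
```

Call:
send_rows([
  {"dx": 4, "dy": 0, "dz": 2, "yaw": 0, "gripper": 0},
  {"dx": 7, "dy": 0, "dz": 5, "yaw": 0, "gripper": 0},
  {"dx": 7, "dy": 0, "dz": 7.5, "yaw": 0, "gripper": 0},
  {"dx": 7, "dy": 0, "dz": 7.5, "yaw": 0, "gripper": 0},
  {"dx": 7, "dy": 0, "dz": 7.5, "yaw": 0, "gripper": 0},
])

```text
clock: 20.98
tcp_pos: [0.6274, 0.164, 0.1236]
orientation: [3.089, 0.569, 0.002]
contact_force: [-0.5, -0.3, 0.2]
grip_width: 0.0462
gripper_force: 31.2
```

Call:
send_rows([
  {"dx": 0, "dy": 0, "dz": 1, "yaw": 0, "gripper": 0},
  {"dx": 0, "dy": 0, "dz": 2, "yaw": 0, "gripper": 0},
  {"dx": 0, "dy": 0, "dz": 2.9, "yaw": 0, "gripper": 0},
  {"dx": 0, "dy": 0, "dz": 2.9, "yaw": 0, "gripper": 0},
  {"dx": 0, "dy": 0, "dz": 2.9, "yaw": 0, "gripper": 0},
])

```text
clock: 21.6
tcp_pos: [0.627, 0.1654, 0.0933]
orientation: [-3.089, -0.572, -0.0]
contact_force: [-0.2, -0.7, 0.0]
grip_width: 0.0464
gripper_force: 31.2
```

Call:
send_rows([
  {"dx": 0, "dy": 0, "dz": 0.2, "yaw": 0, "gripper": 0},
  {"dx": 0, "dy": 0, "dz": 0.4, "yaw": 0, "gripper": 0},
  {"dx": 0, "dy": 0, "dz": 0.4, "yaw": 0, "gripper": 0},
])

```text
clock: 21.98
tcp_pos: [0.6271, 0.1653, 0.0894]
orientation: [-3.089, -0.571, -0.0]
contact_force: [0.5, -0.5, 0.4]
grip_width: 0.0459
gripper_force: 31.3
```

Call:
send_rows([
  {"dx": 0, "dy": 0, "dz": 0, "yaw": 0, "gripper": 1},
  {"dx": 0, "dy": 0, "dz": 0, "yaw": 0, "gripper": 1},
  {"dx": 0, "dy": 0, "dz": 0, "yaw": 0, "gripper": 1},
  {"dx": 0, "dy": 0, "dz": 0, "yaw": 0, "gripper": 1},
])

```text
clock: 22.48
tcp_pos: [0.627, 0.1653, 0.0893]
orientation: [-3.089, -0.571, -0.0]
contact_force: [0.0, -0.3, -0.2]
grip_width: 0.0852
gripper_force: 0.0
```

Call:
send_rows([
  {"dx": 0, "dy": 0, "dz": -4, "yaw": 0, "gripper": 1},
  {"dx": 0, "dy": 0, "dz": -9, "yaw": 0, "gripper": 1},
  {"dx": -2, "dy": 0, "dz": -11, "yaw": 0, "gripper": 1},
  {"dx": -4, "dy": 0, "dz": -11, "yaw": 0, "gripper": 1},
  {"dx": -4, "dy": 0, "dz": -11, "yaw": 0, "gripper": 1},
])

```text
clock: 23.1
tcp_pos: [0.5888, 0.1504, 0.1997]
orientation: [3.089, 0.571, 0.0]
contact_force: [0.1, -0.3, -0.1]
grip_width: 0.0852
gripper_force: 0.0
```

```bash
python3 - <<'E'
from h import *
f=grab('wrist'); C=cloud(f); p,R=tool(); print(p)
print('disc',face(f,[.628,.165],.099))
P=C[(f['depth']>0)]; a=.3674; Q=np.array([[np.cos(a),np.sin(a)],[-np.sin(a),np.cos(a)]])
H=P[(P[:,2]>.117)&(P[:,2]<.128)&(np.hypot(P[:,0]-.5553,P[:,1]-.1358)<.04)]; q=H[:,:2]@Q.T
print('handle',len(H),np.percentile(q,1,axis=0),np.percentile(q,99,axis=0),cv2.minAreaRect(H[:,:2].astype(np.float32)))
cv2.imwrite('pics/w4.png',f['color'][:,:,::-1]); go([.5553,.1365],.20,21.05)
E
```

```text
[0.58951629 0.15075757 0.19949021]
disc (array([0.6267, 0.1659, 0.0237, 0.0998]), array([286., 147.]))
handle 2200 [ 0.55336613 -0.08933044] [ 0.58093059 -0.05423273] ((0.5550053715705872, 0.13678599894046783), (0.02847885526716709, 0.035859961062669754), 21.575241088867188)
go [-3.71  0.11 -0.05] yaw -0.1 (now 20.95 )
```

View pics/w4.png

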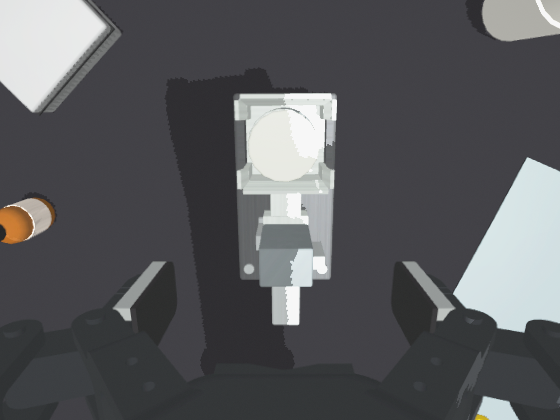

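The disc lies flat in the pocket at (284,145), within about 1.5 mm. The handle top is at (285,252), free for the jaws.

Call:
send_rows([
  {"dx": -3.7, "dy": 0.1, "dz": 0, "yaw": -0.1, "gripper": 1},
  {"dx": -3.7, "dy": 0.1, "dz": 4, "yaw": -0.1, "gripper": 1},
  {"dx": -3.7, "dy": 0.1, "dz": 8, "yaw": -0.1, "gripper": 1},
  {"dx": -3.7, "dy": 0.1, "dz": 12, "yaw": -0.1, "gripper": 1},
  {"dx": -3.7, "dy": 0.1, "dz": 12, "yaw": -0.1, "gripper": 1},
])

```text
clock: 23.78
tcp_pos: [0.5535, 0.1363, 0.0763]
orientation: [3.088, 0.575, -0.01]
contact_force: [-0.0, -0.1, 0.5]
grip_width: 0.0855
gripper_force: 0.0
```

```bash
python3 - <<'E'
from h import *
go([.555,.1368],.078,21.05); print(status.get_obs()['contact_force'])
E
```

```text
go [ 0.15  0.01 -0.17] yaw 0.03 (now 21.08 )
[-0.02159469 -0.06803928  0.45501238]
```

Call:
send_rows([
  {"dx": 0.1, "dy": 0, "dz": 0, "yaw": 0, "gripper": 0.6},
  {"dx": 0.1, "dy": 0, "dz": 0, "yaw": 0, "gripper": 0.5},
  {"dx": 0.1, "dy": 0, "dz": 0, "yaw": 0, "gripper": 0.4},
  {"dx": 0.1, "dy": 0, "dz": 0, "yaw": 0, "gripper": 0.2},
  {"dx": 0.1, "dy": 0, "dz": 0, "yaw": 0, "gripper": 0},
], force=60)

```text
clock: 24.4
tcp_pos: [0.558, 0.1372, 0.0813]
orientation: [3.089, 0.573, 0.006]
contact_force: [-0.4, -0.8, 6.2]
grip_width: 0.0355
gripper_force: 59.1
```

Call:
send_rows([
  {"dx": 0, "dy": 0, "dz": 0, "yaw": 0, "gripper": 0},
  {"dx": 0, "dy": 0, "dz": 0, "yaw": 0, "gripper": 0},
  {"dx": 0, "dy": 0, "dz": 0, "yaw": 0, "gripper": 0},
  {"dx": 0, "dy": 0, "dz": 0, "yaw": 0, "gripper": 0},
], force=90)

```text
clock: 24.9
tcp_pos: [0.5579, 0.1372, 0.0814]
orientation: [3.089, 0.573, 0.006]
contact_force: [-0.8, -1.7, 7.4]
grip_width: 0.0351
gripper_force: 88.7
```

```bash
python3 - <<'E'
from h import *
f=grab('wrist'); p,R=tool(); o=status.get_obs(); print(p,o['grip_width'],o['gripper_force'],o['contact_force'],o['moment'])
print('disc',face(f,[.628,.165],.099))
C=cloud(f); D=(C-p)@R*1000; 
for s in(-1,1):
    q=D[(f['depth']>0)&(s*D[...,1]>14)&(s*D[...,1]<40)&(D[...,2]>-60)&(D[...,2]<40)&(abs(D[...,0])<16)]; print(np.histogram(q[:,2],bins=range(-40,42,4))[0])
E
```

```text
[0.55795119 0.13720438 0.08137559] 0.03489371153630955 88.69365133345127 [ 0.08587555 -1.25351316  7.55004412] [-0.39832799  0.01531916 -0.06755721]
disc (array([0.6262, 0.1658, 0.0237, 0.0999]), array([282.,  72.]))
[404 187 235 204 198 192 162 128  58  37  32 123  67 154  37  38  62  58
  60 225]
[360 163 210 191 179 176 154 108  43  22  17  22  15  81   0   3  13  13
  13   0]
```

Width is 35 mm, so the trigger is flush. I'll lift slowly.

Call:
send_rows([
  {"dx": 0, "dy": 0, "dz": -0.4, "yaw": 0, "gripper": 0},
  {"dx": 0, "dy": 0, "dz": -0.8, "yaw": 0, "gripper": 0},
  {"dx": 0, "dy": 0, "dz": -1.2, "yaw": 0, "gripper": 0},
  {"dx": 0, "dy": 0, "dz": -1.6, "yaw": 0, "gripper": 0},
  {"dx": 0, "dy": 0, "dz": -2, "yaw": 0, "gripper": 0},
])

```text
clock: 25.58
tcp_pos: [0.5557, 0.1369, 0.0992]
orientation: [3.088, 0.574, -0.002]
contact_force: [-0.7, -0.1, -7.9]
grip_width: 0.035
gripper_force: 90.5
```

```bash
python3 - <<'E'
from h import *
f=grab('wrist'); p,R=tool(); o=status.get_obs(); print(p,o['grip_width'],o['gripper_force'],o['contact_force'])
for z in (.099,.109,.119): 
    try: print('disc',z,face(f,[.628,.165],z))
    except Exception: print(z,'none')
E
```

```text
[0.55617908 0.13704696 0.09980434] 0.03547494407112895 90.59817597270012 [ 0.68358663  0.60475854 -7.16435348]
disc 0.099 (array([0.6481, 0.1569, 0.0134, 0.1001]), array([337.,  13.]))
disc 0.109 (array([0.5962, 0.1529, 0.021 , 0.109 ]), array([287., 164.]))
disc 0.119 (array([0.6238, 0.1655, 0.0232, 0.1172]), array([287.,  75.]))
```

It's lifted freely: 7.2 N matches the loaded carrier's weight and the disc rose with it. Continuing up.

Call:
send_rows([
  {"dx": 0, "dy": 0, "dz": -0.8, "yaw": 0, "gripper": 0},
  {"dx": 0, "dy": 0, "dz": -1.6, "yaw": 0, "gripper": 0},
  {"dx": 0, "dy": 0, "dz": -2.4, "yaw": 0, "gripper": 0},
  {"dx": 0, "dy": 0, "dz": -3.2, "yaw": 0, "gripper": 0},
  {"dx": 0, "dy": 0, "dz": -4, "yaw": 0, "gripper": 0},
])

```text
clock: 26.25
tcp_pos: [0.5563, 0.1371, 0.1399]
orientation: [3.089, 0.574, 0.0]
contact_force: [-0.5, -0.1, -8.5]
grip_width: 0.035
gripper_force: 90.6
```

Call:
send_rows([
  {"dx": 0, "dy": 0, "dz": -0.8, "yaw": 0, "gripper": 0},
  {"dx": 0, "dy": 0, "dz": -1.6, "yaw": 0, "gripper": 0},
  {"dx": 0, "dy": 0, "dz": -2.4, "yaw": 0, "gripper": 0},
  {"dx": 0, "dy": 0, "dz": -3.2, "yaw": 0, "gripper": 0},
  {"dx": 0, "dy": 0, "dz": -4.0, "yaw": 0, "gripper": 0},
])

```text
clock: 26.88
tcp_pos: [0.5563, 0.1371, 0.1798]
orientation: [3.089, 0.574, -0.0]
contact_force: [0.5, -0.2, -7.8]
grip_width: 0.0352
gripper_force: 90.6
```

Call:
send_rows([
  {"dx": 0, "dy": 0, "dz": 0, "yaw": 0, "gripper": 0},
  {"dx": 0, "dy": 0, "dz": 0, "yaw": 0, "gripper": 0},
  {"dx": 0, "dy": 0, "dz": 0, "yaw": 0, "gripper": 0},
  {"dx": 0, "dy": 0, "dz": 0, "yaw": 0, "gripper": 0},
])

```text
clock: 27.38
tcp_pos: [0.5562, 0.1371, 0.179]
orientation: [3.089, 0.574, -0.001]
contact_force: [0.1, -0.2, -8.3]
grip_width: 0.035
gripper_force: 90.6
```

```bash
python3 - <<'E'
from h import *
f=grab('wrist'); s=grab('side'); p,R=tool(); o=status.get_obs(); print(p,o['grip_width'],o['gripper_force'],o['contact_force'],abs(o['qvel']).max())
C=cloud(f); P=C[(f['depth']>0)&(np.hypot(C[...,0]-.628,C[...,1]-.165)<.02)&(C[...,2]>.15)]; print('disc plane (slopes,z)',np.linalg.lstsq(np.c_[P[:,:2]-[.628,.165],np.ones(len(P))],P[:,2],rcond=None)[0],len(P))
cv2.imwrite('pics/end.png',np.hstack([cv2.resize(f['color'],(400,300)),cv2.resize(s['color'][150:300,190:390],(400,300))])[:,:,::-1])
E
```

```text
[0.55622883 0.13709227 0.17908132] 0.034914776448353106 90.61194509267807 [-0.1136069   0.20976884 -9.06313164] 0.0015664525686285827
disc plane (slopes,z) [0.00181007 0.00491599 0.19709707] 12079
```

View pics/end.png

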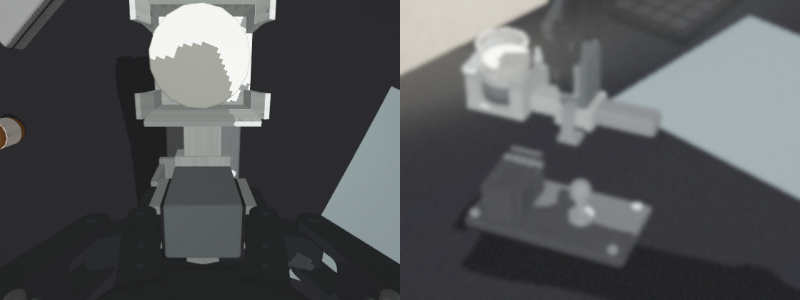

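The picture shows the carrier level and clear of the dock, with the disc flat in the pocket and raised about 97 mm. Handing in.

```bash
python3 -c "
from bench import workorder
print(workorder.hand_in())"
```

```text
the job is handed in; nothing more can be done
None
```

The job is handed in; no verdict came back. At hand-in (about 27 s in) the loaded carrier was held level and still, about 97 mm above its dock, with the disc flat on top of the cell and spacer, and no bystander was touched.

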